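# Chock the sloping board and park the cartridge

## Robot

A 6-joint arm with a two-finger parallel gripper is mounted at the origin on the work surface. World frame = base frame: x ahead of the robot, y to its left, z up, the work surface at z = 0. Lengths are in m, angles in degrees, forces in N, time in s.
With the tool pointing down it reaches from about 0.3 to 0.85 m from the base axis. Payload 4.2 kg.
Tool frame: the origin (TCP) lies at the very end of the fingers, on their centre line; the grasp point (between the pads) lies 19 mm behind it (bot.grasp_offset is the distance from the TCP to the grasp point, in m); z points along the fingers, y is the line along which they close (so a half turn about z gives the same grasp; the last joint's range is limited). The gripper opens to 91 mm and grips with 3 to 60 N. Pads are 32 mm wide; open, the fingers measure 118 mm over their backs; the gripper's body (76 mm by 178 mm) begins 60 mm behind the grasp point.
Start: joints at [65.776, 18.312, 89.639, -0, 72.044, -1.146], TCP at [0.225, 0.529, 0.214] pointing down, gripper open.
Joint ranges: [-177.97, 177.97], [-48.28, 115.42], [12.27, 149.76], [-77.06, 257.06], [2.81, 150.46], [-146.56, 146.56]. Speed limits (degrees/s): [147.25, 147.25, 180, 180, 180, 180].

## Interface

Orientations are given as [roll, pitch, yaw] about the fixed x, y, z axes, in that order (R = Rz(yaw) Ry(pitch) Rx(roll)).
In Python, from cell import bot, viewer gives the robot as it stands.
- The arm moves only by the shell command python3 -m handwheel 'ROWS' [OPENING]. ROWS is a JSON object of lists of equal length, an entry for each row: "linear": the shift along the tool's x, y, z in cm, a list of three; "rot": the turn, a rotation vector about the tool's x, y, z in degrees, a list of three. In form: {"linear": [[x, y, z], ...], "rot": [[wx, wy, wz], ...]}. A call has 1 to 10 rows; each row is the pose to reach, as a shift and turn from the pose commanded when the call began, along the tool's axes at that moment; what a row does not reach only later rows make up. A row lasts 1/8 s, in which the tool goes at most 62.5 mm and 10.7 degrees, less where a joint would pass 70% of its speed; a pose out of reach is approached as far as the arm can. A call with a gripper value outside its range is refused whole. OPENING is the closure, from -1 (fully open) to 1 (shut), set as the call begins (- or left out, the last holds). The fingers move at their own pace and stop on an object; the grip force is fixed at half the most. Time passes only in rows, so rows that repeat a pose let the fingers close. It gives the time, the measured TCP pose, the force, the opening and the grip force at its end, in the units of the state.
- bot.state(): the state, without advancing time (a new reading comes with each control period).
- viewer.camera(name): name is "scene" or "side" or "wrist"; returns a dict with "color" (400x640x3 uint8, blue, green, red), "fovy" (degrees; the focal length in pixels is half the picture's height over the tangent of half this angle, whatever the lens; pixels are square), "cx", "cy" (the principal point, pixels), "pose" (4x4, takes a point from camera to world coordinates); the wrist camera has in their place "tool_from_camera" (4x4, takes a point from camera to tool coordinates, whose origin is the TCP and whose axes are the flange's). Camera axes: x right, y down, z forward; pixel columns grow to the right and rows downward; lengths in m; the calibration is good to about 2 mm. A picture is of the moment at which its call begins: read the wrist's pose just before it. There is no depth.
- bot.hand_in(): hands the job in; it is judged then, once.
The state is a dict: "clock": time; "joint_pos": joint angles; "joint_velocities": joint speeds; "joint_efforts": joint torques, N m; "eef_pos": TCP position; "eef_rot": TCP orientation; "contact_force": force on the tool from outside, world axes, zero at the start; "wrist_torque": the same for the moment, N m; "width": finger opening in m; "finger_force": force on a finger pad.
Only numpy, scipy, OpenCV 4.12 (cv2) and the standard library are available. Lean on these libraries where they do the work, as an engineer would, in place of code of your own. Each camera call takes 0.05 s, during which the arm holds its last target. There are 200 camera calls.

## Task

Lift the orange pot off the yellow one it is nested in and stand it upright, centred across the board, in the low half of the small sloping board under the wooden beam, to serve as a stop. Then lay the loose bottom-bracket cartridge across the board just uphill of the pot, set it down gently and let it go so that it comes to rest against the pot instead of rolling away. Leave the yellow pot and everything else on the counter where it is.

Things in the scene. Friction and masses are not known exactly. Their poses are not given: they have to be found in the camera images.
- board: Plywood board 110 x 280 x 15 mm on a fixed wooden stand. Origin: centre of its upper face, 60 mm above the counter. x: across it, to the robot's right; y: uphill along it, away from the robot (it rises 4 degrees towards +y; its low end, nearest the robot, is at y = -140 mm; no lips); z: normal to its face. The stand's foot is 120 x 360 mm, 20 mm high.
- beam_mid (a point): Underside of the fixed level beam over the board's middle, 250 mm above the counter, 190 mm over the board. Beam: 50 mm wide, 40 mm thick, along the board from 150 mm downhill to 210 mm uphill of here; its one post, 50 mm square, stands 185 mm uphill. An upright gripper does not fit below: lean it 30 to 45 degrees, fingers reaching in from a side, and pick parts up with the same lean.
- pot_center (a point): Centre (half-way up) of the orange rubber pot on top, loose, 0.18 kg, 62 mm high, z up its axis: foot 46 mm in diameter, 22 mm high; above it a collar 56 mm in diameter, 40 mm high, wall 2.5 mm, open top. Nested, the foot is inside the lower pot (2.5 mm play) and the collar stands on its rim, 62 to 102 mm above the counter: hold the collar only, lift straight up.
- low_pot_center (a point): Centre (half-way up, 31 mm above the counter) of the lower, yellow pot, same shape and size, loose, standing on the counter. It stays where it is.
- cart_center (a point): Centre of the loose bottom-bracket cartridge: a smooth round body 35 mm in diameter, 68 mm long, silver with blue and dark ends, thin spindle stubs at both ends, 116 mm overall, 0.26 kg. It lies on the counter, centre 17.5 mm up. x: along its axis; y and z turn as it rolls. It rolls off at a touch. Against the standing pot the two axes are about 45 mm apart.
- mug: White enamel mug with patch pieces, 82 mm in diameter, 80 mm high, loose bystander; origin at the centre of its underside, handle at +y.
- bell: Silver bicycle bell, 54 mm in diameter, 35 mm high, loose bystander; origin at the centre of its underside.
- clamp: Chrome seat clamp ring, 39 mm across, 16 mm high, loose bystander; origin at the centre of its underside.
- skewer: Quick-release skewer with cam lever, 160 mm long, lying on the counter along its x, loose bystander.
- spanner: Steel spanner 170 mm long, lying along its x, loose bystander.
- tyre_lever: Red tyre lever 120 mm long, lying along its x, loose bystander.
Things that resemble listed ones, but are neither listed nor needed, are in the scene too. Several things look just like the part that bears low_pot_center: the one meant starts farthest to the robot's left.

How it is judged (in metres and radians):
On the way:
1. the top pot stands upright and released in the low half of the sloping board, while the cartridge still lies on the counter (x of pot_center in the frame of board between -0.03 and 0.03 m and y of pot_center in the frame of board between -0.13 and -0.01 m and z of pot_center in the frame of board between 0.024 and 0.038 m and angle between pot_center's own z axis and vertical below 0.2 rad and contact force between pot and the fingers below 0.1 N and linear speed of pot below 0.02 m/s and height (world z) of cart_center below 0.04 m), for 0.3 s.
At the end, for the whole second after the job is handed in: Pot upright on the board, within 30 mm of its centre line, 10-130 mm downhill of its middle; cartridge on the board, uphill, within 30 mm of the centre line, across it within 0.3 rad, axis within 53 mm of the pot's. Both released, at rest; lower pot upright, within 30 mm of its start (x of pot_center in the frame of board between -0.03 and 0.03 m and y of pot_center in the frame of board between -0.13 and -0.01 m and z of pot_center in the frame of board between 0.024 and 0.038 m and angle between pot_center's own z axis and vertical below 0.2 rad and x of cart_center in the frame of board between -0.03 and 0.03 m and z of cart_center in the frame of board between 0.012 and 0.023 m and horizontal distance between cart_center and pot_center below 0.053 m and angle between the x axis of cart_center and the x axis of board, either way round below 0.3 rad and linear speed of each of cart, pot below 0.02 m/s and contact force between each of pot, cart and the fingers below 0.1 N and angular speed of cart below 0.5 rad/s and angle between low_pot_center's own z axis and vertical below 0.15 rad and distance of low_pot_center from where it was at the start of the episode below 0.03 m and ((y of pot_center in the frame of board below -0.1 m and y of cart_center in the frame of board above -0.1 m) or (y of pot_center in the frame of board below -0.07 m and y of cart_center in the frame of board above -0.07 m) or (y of pot_center in the frame of board below -0.04 m and y of cart_center in the frame of board above -0.04 m) or (y of pot_center in the frame of board below -0.01 m and y of cart_center in the frame of board above -0.01 m) or (y of pot_center in the frame of board below 0.02 m and y of cart_center in the frame of board above 0.02 m))); the robot touches nothing.
It fails at once if the cartridge rolls off or falls below the counter (height (world z) of cart_center below -0.03 m).
It fails at once if the cartridge is dropped or slammed on the board (more than 45 N) (contact force between cart and board above 45 N).
It fails at once if the cartridge is driven hard into the pot (more than 25 N) (contact force between cart and pot above 25 N).
It fails at once if the lower pot is knocked away or over (distance of low_pot_center from where it was at the start of the episode above 0.05 m or angle between low_pot_center's own z axis and vertical above 0.6 rad).
It fails at once if the mug, bell, seat clamp, skewer, spanner or tyre lever is moved more than 30 mm (distance of any of mug, bell, clamp, skewer, spanner, tyre_lever from where it was at the start of the episode above 0.03 m).
It also fails if it takes over 64 s, if anything falls off the work surface, if the arm or the gripper's body presses on something with over 40 N, if the wrist force passes 120 N, or if a joint passes its speed limit or range.

## Working session

There is one attempt and no reset: what is moved stays moved. The work goes in short steps, Python scripts to look and compute and a shell command to move; the robot and the scene stay as the last step left them, time stands still between calls to the robot, and variables do not carry over. Pictures are saved under pics/ and viewed, at most 12 in all, crops included, and the job is handed in when it is done.

```bash
mkdir -p pics; ls
python3 - <<'E'
from cell import bot, viewer
import cv2,numpy as np
print(bot.state())
ims=[]
for n in("scene","side","wrist"):
    c=viewer.camera(n); cv2.imwrite(f"pics/{n}0.png",c["color"])
    print(n,c["fovy"],c["cx"],c["cy"],np.round(c.get("pose",c.get("tool_from_camera")),4).tolist(), [k for k in c])
E
```

```text
pics
{'clock': 0.0, 'joint_pos': array([ 6.57760016e+01,  1.83495481e+01,  8.97070625e+01, -2.26887130e-04,
        7.20448271e+01, -1.14575055e+00]), 'joint_velocities': array([ 0.01510084,  0.00507056,  0.06313271, -0.00297048, -0.0448284 ,
       -0.00455586]), 'joint_efforts': array([ 2.09418991e-03, -4.12466311e+01, -2.31977499e+01,  7.27688055e-02,
        4.56864922e-02, -1.38886403e-04]), 'eef_pos': array([0.22517837, 0.52850869, 0.21313683]), 'eef_rot': array([-1.79898578e+02, -1.81265611e-03,  1.56921821e+02]), 'contact_force': array([ 1.05341204, -0.05483987,  1.15366142]), 'wrist_torque': array([-0.0221087 , -0.00833871, -0.01539175]), 'finger_force': 0.0, 'width': 0.09152496841433756}
scene 46.277171486228525 325.8004420735742 196.66534668636731 [[0.1159, 0.6718, -0.7316, 1.4437], [0.9932, -0.0711, 0.0921, -0.1413], [0.0098, -0.7373, -0.6755, 1.0367], [0.0, 0.0, 0.0, 1.0]] ['color', 'fovy', 'cx', 'cy', 'pose']
side 52.921750906643105 320.2286140380745 200.49896121508553 [[0.8407, -0.3094, 0.4445, 0.0199], [-0.5411, -0.4465, 0.7126, -0.8181], [-0.022, -0.8396, -0.5428, 0.7845], [0.0, 0.0, 0.0, 1.0]] ['color', 'fovy', 'cx', 'cy', 'pose']
wrist 60.19929944428547 316.94012230476466 199.88187151272268 [[0.0009, -0.9667, -0.2557, 0.0715], [1.0, 0.0011, -0.0009, -0.0003], [0.0012, -0.2557, 0.9667, -0.1705], [0.0, 0.0, 0.0, 1.0]] ['color', 'fovy', 'cx', 'cy', 'tool_from_camera']
```

View pics/scene0.png

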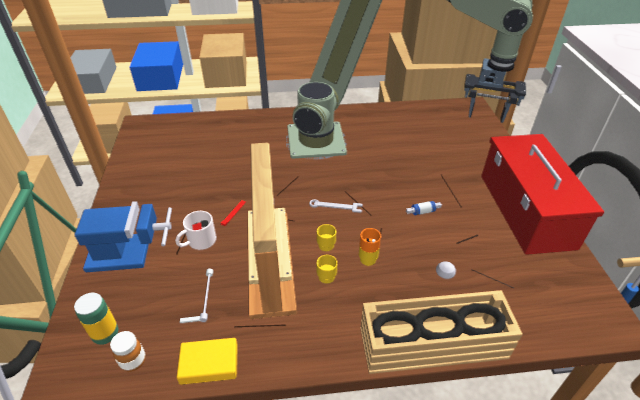

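View pics/side0.png

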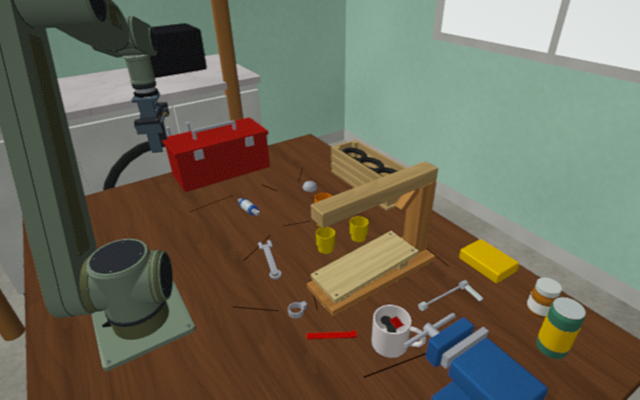

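The scene view shows the nested pots at (370,245), the cartridge at (425,208), the board around (270,260) and the decoy yellow pots at (326,237) and (326,268). The side view shows the board's face clearly, at (365,265). I'll zoom in next.

```bash
cat > h.py <<'E'
import numpy as np,cv2
from cell import bot,viewer
from scipy.spatial.transform import Rotation as R
def pose(s=None):
    s=s or bot.state(); T=np.eye(4); T[:3,3]=s["eef_pos"]; T[:3,:3]=R.from_euler("xyz",s["eef_rot"],degrees=True).as_matrix(); return T
def cam(n):
    T=pose(); c=viewer.camera(n); c["T"]=c["pose"] if "pose" in c else T@c["tool_from_camera"]; return c
def onplane(c,uv,z):
    f=200/np.tan(np.radians(c["fovy"]/2)); uv=np.atleast_2d(uv).astype(float)
    d=np.c_[(uv[:,0]-c["cx"])/f,(uv[:,1]-c["cy"])/f,np.ones(len(uv))]@c["T"][:3,:3].T
    o=c["T"][:3,3]; z=np.broadcast_to(z,len(uv)); return o+d*((z-o[2])/d[:,2])[:,None]
def project(c,P):
    f=200/np.tan(np.radians(c["fovy"]/2)); p=(np.atleast_2d(P)-c["T"][:3,3])@c["T"][:3,:3]
    return np.c_[p[:,0]/p[:,2]*f+c["cx"],p[:,1]/p[:,2]*f+c["cy"]]
E
python3 - <<'E'
import cv2,numpy as np
a=cv2.imread("pics/scene0.png")[135:320,225:475]; b=cv2.imread("pics/side0.png")[165:315,230:450]
cv2.imwrite("pics/a.png",cv2.resize(a,None,fx=3.2,fy=3.2,interpolation=cv2.INTER_CUBIC))
cv2.imwrite("pics/b.png",cv2.resize(b,None,fx=3.6,fy=3.6,interpolation=cv2.INTER_CUBIC))
for n in("scene","side"):
    h=cv2.cvtColor(cv2.imread(f"pics/{n}0.png"),cv2.COLOR_BGR2HSV)
    for nm,lo,hi in(("orange",(8,200,150),(19,255,255)),("yellow",(22,180,100),(34,255,255)),("blue",(100,120,80),(125,255,255)),("silver",(0,0,140),(180,40,255))):
        m=cv2.inRange(h,lo,hi); k,_,st,ce=cv2.connectedComponentsWithStats(m)
        print(n,nm,[st[i].tolist() for i in range(1,k) if st[i,4]>15 and 120<st[i,1]<330 and 180<st[i,0]<480])
E
```

```text
scene orange [[360, 228, 21, 25, 381]]
scene yellow [[317, 224, 20, 27, 429], [359, 249, 20, 17, 207], [317, 255, 20, 28, 478]]
scene blue [[431, 201, 5, 11, 27], [412, 204, 8, 11, 50]]
scene silver [[288, 122, 58, 34, 874], [310, 199, 53, 13, 267], [418, 201, 14, 13, 126], [435, 202, 7, 6, 22], [407, 207, 8, 5, 29], [439, 262, 17, 16, 222]]
side orange []
side yellow [[349, 216, 20, 26, 421], [316, 224, 20, 30, 443], [459, 240, 59, 43, 1473]]
side blue [[248, 205, 10, 10, 39], [426, 318, 48, 49, 846]]
side silver [[341, 129, 72, 39, 352], [435, 180, 205, 130, 4027], [303, 182, 9, 8, 53], [241, 200, 11, 11, 67], [252, 209, 7, 4, 19], [258, 241, 23, 36, 207], [459, 281, 8, 6, 23], [465, 285, 17, 16, 89], [299, 302, 7, 8, 26], [419, 302, 9, 8, 39], [372, 305, 82, 49, 960], [444, 328, 43, 30, 293]]
```

View pics/a.png

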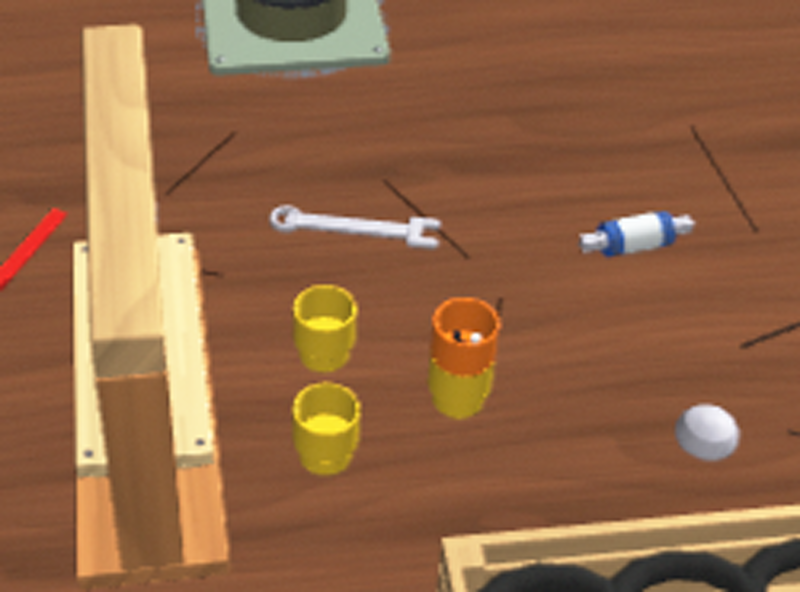

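View pics/b.png

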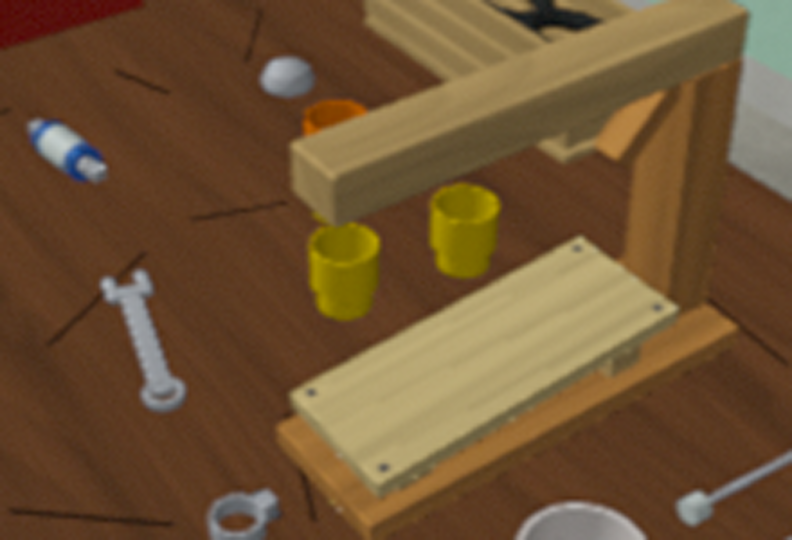

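In the crops, the orange rim sits on the leftmost yellow pot at scene (370,235), and all four board corners are visible in the side view. The cartridge axis runs nearly along world y, and there are screws or nuts inside the pot. Next I compute positions.

```bash
cat >> h.py <<'E'
def boardframe():
    return np.load("board.npy")
def ori(fwd,lean,up=(0,0,1)):
    "tool R: y along fwd (projected), z leaning: body to the left of fwd by lean deg"
    up=np.array(up,float); f=np.array(fwd,float); f-=up*(f@up); f/=np.linalg.norm(f); left=np.cross(up,f); l=np.radians(lean)
    z=-np.cos(l)*up-np.sin(l)*left; return np.c_[np.cross(f,z),f,z]
def rows(Rt,grasp,back=0.0,T=None):
    "shift/rot from the current pose so that the grasp point is at grasp"
    T=pose() if T is None else T
    tcp=np.array(grasp)+Rt[:,2]*(bot.grasp_offset-back)
    print("TCP",np.round(tcp,4),"lin cm",np.round(100*T[:3,:3].T@(tcp-T[:3,3]),2).tolist(),"rot",np.round(R.from_matrix(T[:3,:3].T@Rt).as_rotvec(degrees=True),2).tolist())
    N=np.eye(4);N[:3,:3]=Rt;N[:3,3]=tcp; return N
E
python3 - <<'E'
from h import *
S=cam("scene");D=cam("side")
ca=lambda p:np.array(p)/3.2+[225,135]; cb=lambda p:np.array(p)/3.6+[230,165]
zl,zu=.0502,.0698
# low-left, low-right, up-left, up-right
P=onplane(D,cb([(290,397),(380,487),(582,237),(677,308)]),[zl,zl,zu,zu]); print(P.round(4).tolist())
Q=onplane(S,ca([(190,235),(76,243),(212,458),(78,468)]),[zl,zl,zu,zu]); print(Q.round(4).tolist())
for A in(P,Q):
    c=A.mean(0); f=(A[2]+A[3]-A[0]-A[1])/2; l=(A[0]+A[2]-A[1]-A[3])/2
    print("centre",c.round(4),"len",np.linalg.norm(f),"yaw",np.degrees(np.arctan2(f[1],f[0])),"w",np.linalg.norm(l),"latyaw",np.degrees(np.arctan2(-l[0],l[1])))
# pot
vd=onplane(S,(370,240),.09)[0]-S["T"][:3,3]; vd[2]=0; vd/=np.linalg.norm(vd)
g=lambda p:onplane(S,p,.102)[0]
print("pot rim far",(g(ca((465,297)))-vd*.028).round(4)," extremes mid",((g(ca((431,320)))+g(ca((499,320))))/2).round(4), "width",np.linalg.norm(g(ca((431,320)))-g(ca((499,320)))))
# cart
for c,m in((S,ca([(582,243),(693,223)])),(D,cb([(33,124),(103,175)]))):
    e=onplane(c,m,.0175); d=e[1]-e[0]; print("cart",e.round(4).tolist(),e.mean(0).round(4),np.linalg.norm(d),np.degrees(np.arctan2(d[1],d[0])))
for p in((320,238),(326,268)): pass
print("bell",onplane(S,(447,270),.017).round(3),"spanner tip",onplane(S,ca((440,235)),.005).round(3))
E
```

```text
[[0.4054, -0.1426, 0.0502], [0.4102, -0.2508, 0.0502], [0.6883, -0.1355, 0.0698], [0.6885, -0.243, 0.0698]]
[[0.4144, -0.138, 0.0502], [0.4139, -0.2451, 0.0502], [0.6946, -0.1337, 0.0698], [0.6929, -0.2403, 0.0698]]
centre [ 0.5481 -0.193   0.06  ] len 0.28143108912016535 yaw 1.5270446813241267 w 0.10785212717746324 latyaw 1.3146701317965905
centre [ 0.554  -0.1893  0.06  ] len 0.2803324977354362 yaw 0.9322730718582749 w 0.10691976329804001 latyaw -0.5744421732465236
pot rim far [0.5976 0.0861 0.102 ]  extremes mid [0.5971 0.0885 0.102 ] width 0.057826057442536376
cart [[0.432, 0.2421, 0.0175], [0.4159, 0.3589, 0.0175]] [0.424  0.3005 0.0175] 0.11786091647026194 97.88450504797275
cart [[0.4143, 0.3592, 0.0175], [0.4333, 0.2388, 0.0175]] [0.4238 0.299  0.0175] 0.12190765464408514 -81.05605596986692
bell [[0.672 0.296 0.017]] spanner tip [[0.393 0.109 0.005]]
```

```bash
cat >> h.py <<'E'
BC=np.array([.551,-.191,.060]); YAW=1.0
_y=np.radians(YAW); _s=np.radians(4)
BY=np.array([np.cos(_s)*np.cos(_y),np.cos(_s)*np.sin(_y),np.sin(_s)]); BX=np.array([np.sin(_y),-np.cos(_y),0]); BZ=np.cross(BX,BY)
def bp(x,y,z): return BC+BX*x+BY*y+BZ*z
E
python3 - <<'E'
from h import *
print(bot.grasp_offset)
rows(ori((1,.0175,0),40),[.597,.087,.092],back=.11)
E
```

```text
0.0188
TCP [0.596  0.1456 0.1619] lin cm [-49.12, -20.72, 5.18] rot [22.93, -35.39, 63.11]
```

```bash
python3 -m handwheel '{"linear": [[-10,-4,0],[-20,-8,0],[-30,-12,0],[-40,-16,2],[-49.1,-20.7,3],[-49.1,-20.7,5.2],[-49.1,-20.7,5.2],[-49.1,-20.7,5.2],[-49.1,-20.7,5.2],[-49.1,-20.7,5.2]], "rot": [[3,-4.4,7.9],[5.8,-8.8,15.8],[8.7,-13.2,23.7],[11.5,-17.7,31.5],[14.4,-22.1,39.4],[17.3,-26.6,47.3],[20.1,-31,55.2],[22.9,-35.4,63.1],[22.9,-35.4,63.1],[22.9,-35.4,63.1]]}' -1
python3 - <<'E'
from h import *
s=bot.state();print(s["joint_pos"].round(1),s["contact_force"])
c=cam("wrist");cv2.imwrite("pics/w1.png",c["color"]); np.save("w1T.npy",c["T"])
print(project(c,[[.597,.087,.102],[.597,.087,.062]]))
rows(ori((1,.0175,0),40),[.597,.087,.092],back=.11)
E
```

```text
clock: 1.5
eef_pos: [0.5967, 0.1439, 0.1605]
eef_rot: [-179.9, 40.0, 90.9]
contact_force: [-0.1, 0.5, 0.2]
width: 0.0915
finger_force: 0.0
[ 30.2  34.3  82.6 -34.1  86.3  38.9] [-0.11826691  0.48553101  0.22623964]
[[315.73719576 213.60399915]
 [315.9179742  173.0416551 ]]
TCP [0.596  0.1456 0.1619] lin cm [-0.01, -0.0, -0.08] rot [-0.1, -0.05, -0.06]
```

View pics/w1.png

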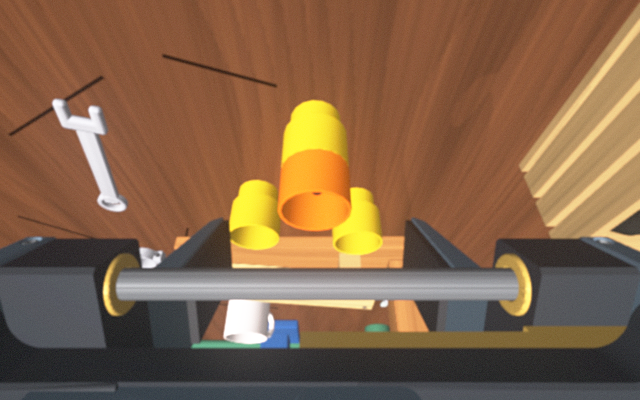

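The wrist view shows the orange rim centred at about (315,211), against a predicted (315.7,213.6), so the estimate is good to about 1 mm. Approaching along the tool axis and gripping.

```bash
python3 -m handwheel '{"linear": [[0,0,3],[0,0,6],[0,0,8],[0,0,9.5],[0,0,10.9],[0,0,10.9],[0,0,10.9]], "rot": [[0,0,0],[0,0,0],[0,0,0],[0,0,0],[0,0,0],[0,0,0],[0,0,0]]}' -1
python3 - <<'E'
from h import *
T=pose(); print("grasp pt",T[:3,3]-T[:3,2]*bot.grasp_offset, bot.state()["contact_force"])
print("up 1cm in tool", T[:3,:3].T@[0,0,1])
E
```

```text
clock: 2.42
eef_pos: [0.5977, 0.0766, 0.0788]
eef_rot: [179.9, 39.9, 91.0]
contact_force: [0.8, -0.3, -0.3]
width: 0.091
finger_force: 0.0
grasp pt [0.59740714 0.08867148 0.09325634] [ 0.81399739 -0.28443761 -0.27564668]
up 1cm in tool [-0.64171063  0.00175009 -0.76694485]
```

```bash
python3 -m handwheel '{"linear": [[0,0,0],[0,0,0],[0,0,0],[0,0,0],[0,0,0],[0,0,0]], "rot": [[0,0,0],[0,0,0],[0,0,0],[0,0,0],[0,0,0],[0,0,0]]}' 1
```

```text
clock: 3.18
eef_pos: [0.5972, 0.0761, 0.0785]
eef_rot: [180.0, 40.0, 91.0]
contact_force: [-0.2, 0.2, 0.9]
width: 0.0559
finger_force: 30.0
```

Gripped at 55.9 mm width. Lifting straight up.

```bash
python3 -m handwheel '{"linear": [[-0.64,0,-0.77],[-1.28,0,-1.53],[-1.93,0,-2.3],[-2.57,0,-3.07],[-3.85,0,-4.6],[-5.13,0,-6.13],[-5.78,0,-6.9],[-5.78,0,-6.9]], "rot": [[0,0,0],[0,0,0],[0,0,0],[0,0,0],[0,0,0],[0,0,0],[0,0,0],[0,0,0]]}'
python3 - <<'E'
from h import *
for n in("scene","wrist"): c=cam(n); cv2.imwrite(f"pics/{n}2.png",c["color"])
h=cv2.cvtColor(cv2.imread("pics/scene2.png"),cv2.COLOR_BGR2HSV)
for lo,hi in(((8,200,150),(19,255,255)),((22,180,100),(34,255,255))):
    k,_,st,_=cv2.connectedComponentsWithStats(cv2.inRange(h,lo,hi)); print([st[i].tolist() for i in range(1,k) if st[i,4]>60 and 120<st[i,1]<330 and 180<st[i,0]<480])
# place: grasp above pot centre by hg = .093-.082+... pot centre nested z = .102-.031=.071
hg=.0933-.071+.0005
Rt=ori(BY,40,BZ)
print("pre"); N=rows(Rt,bp(-.12,-.085,.031+.035+hg))
print("in");  rows(Rt,bp(0,-.085,.031+.025+hg))
E
```

```text
clock: 4.18
eef_pos: [0.5976, 0.0763, 0.1695]
eef_rot: [179.8, 39.9, 90.9]
contact_force: [-0.2, 0.2, -2.9]
width: 0.0555
finger_force: 30.0
[[363, 204, 19, 30, 263]]
[[317, 224, 20, 27, 428], [359, 238, 21, 28, 447], [317, 255, 20, 28, 479]]
pre
TCP [ 0.4591 -0.0847  0.1283] lin cm [-9.58, -14.06, 13.21] rot [-3.06, -0.06, 2.59]
in
TCP [ 0.4619 -0.2046  0.1183] lin cm [-18.14, -13.99, 21.68] rot [-3.06, -0.06, 2.59]
```

View pics/wrist2.png

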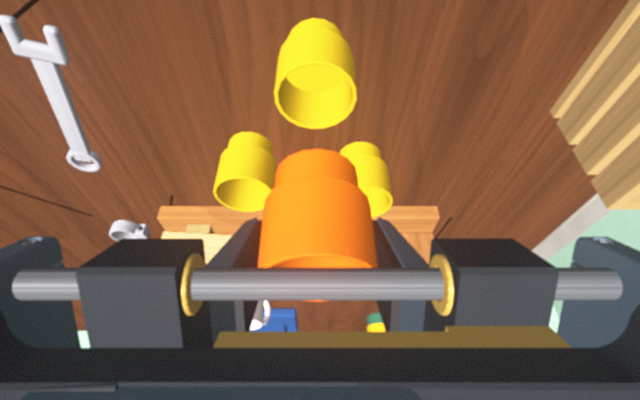

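The wrist view shows the pot held squarely, and the lower yellow pot is still standing at (315,95). Moving to beside the board, then in under the beam.

```bash
python3 -m handwheel '{"linear": [[-2,-4,2.6],[-4,-8,5.5],[-7,-11,9],[-9.6,-14.1,13.2],[-9.6,-14.1,13.2],[-11.7,-14.1,15.3],[-13.9,-14,17.5],[-16,-14,19.6],[-18.1,-14,21.7],[-18.1,-14,21.7]], "rot": [[-1,0,1],[-2,0,2],[-3.1,0,2.6],[-3.1,0,2.6],[-3.1,0,2.6],[-3.1,0,2.6],[-3.1,0,2.6],[-3.1,0,2.6],[-3.1,0,2.6],[-3.1,0,2.6]]}'
python3 - <<'E'
from h import *
c=cam("side");cv2.imwrite("pics/s3.png",cv2.resize(c["color"][150:350,220:486],None,fx=3,fy=3))
T=pose();hg=.0228;g=T[:3,3]-T[:3,2]*bot.grasp_offset-BC
print("board xyz of grasp",g@BX,g@BY,g@BZ, "pot bottom gap",g@BZ-hg-.031)
print("BZ down in tool",T[:3,:3].T@-BZ, "px of pot base",project(c,bp(g@BX,g@BY,g@BZ-hg-.031)))
E
```

```text
clock: 5.52
eef_pos: [0.462, -0.2055, 0.1177]
eef_rot: [174.7, 39.8, 87.5]
contact_force: [-0.1, -0.3, -3.0]
width: 0.0554
finger_force: 30.0
board xyz of grasp 7.055111653929786e-05 -0.08473258315449046 0.07822240139689857 pot bottom gap 0.024422401396898566
BZ down in tool [ 0.64177207 -0.00116398  0.76689455] px of pot base [[340.21149047 269.31360989]]
```

View pics/s3.png

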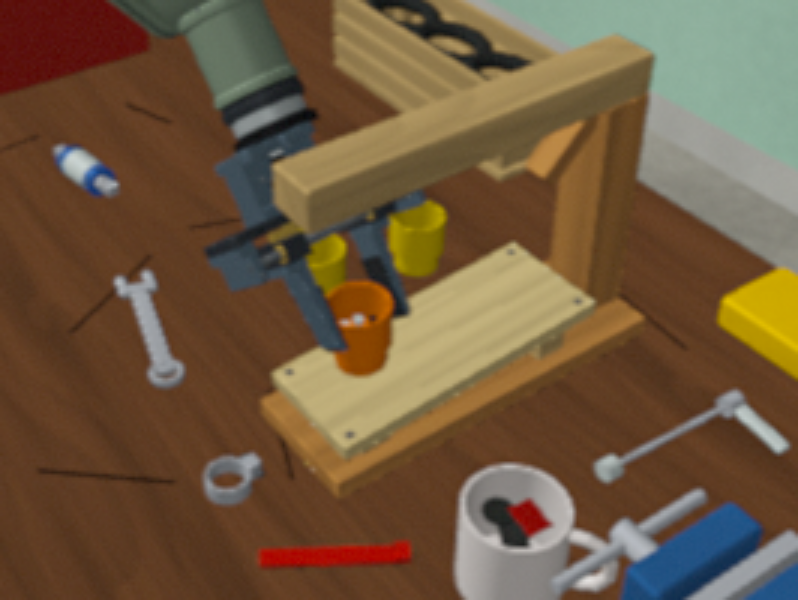

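The pot is upright over the low half of the board, at crop (360,330). Lowering.

```bash
python3 -m handwheel '{"linear": [[0.51,0,0.61],[0.96,0,1.15],[1.28,0,1.53],[1.41,0,1.69],[1.41,0,1.69]], "rot": [[0,0,0],[0,0,0],[0,0,0],[0,0,0],[0,0,0]]}'
```

```text
clock: 6.2
eef_pos: [0.4638, -0.2043, 0.096]
eef_rot: [174.7, 39.8, 87.6]
contact_force: [-1.0, -0.6, -2.4]
width: 0.0558
finger_force: 30.0
```

```bash
python3 -m handwheel '{"linear": [[0.06,0,0.08],[0.13,0,0.15],[0.13,0,0.15]], "rot": [[0,0,0],[0,0,0],[0,0,0]]}'
```

```text
clock: 6.58
eef_pos: [0.4639, -0.2044, 0.0942]
eef_rot: [174.7, 39.8, 87.6]
contact_force: [-0.4, 0.8, -2.1]
width: 0.0556
finger_force: 30.0
```

```bash
python3 -m handwheel '{"linear": [[0.06,0,0.08],[0.13,0,0.15],[0.13,0,0.15]], "rot": [[0,0,0],[0,0,0],[0,0,0]]}'
```

```text
clock: 6.95
eef_pos: [0.4641, -0.2045, 0.0926]
eef_rot: [174.7, 39.9, 87.6]
contact_force: [-0.9, 1.3, 1.9]
width: 0.0556
finger_force: 30.0
```

Contact made. Releasing and backing out along the tool axis.

```bash
python3 -m handwheel '{"linear": [[0,0,0],[0,0,0],[0,0,0],[0,0,-1],[0,0,-3],[0,0,-6],[0,0,-10],[0,0,-14],[0,0,-14]], "rot": [[0,0,0],[0,0,0],[0,0,0],[0,0,0],[0,0,0],[0,0,0],[0,0,0],[0,0,0],[0,0,0]]}' -1
python3 - <<'E'
from h import *
c=cam("side");cv2.imwrite("pics/s4.png",cv2.resize(c["color"][150:350,220:486],None,fx=3,fy=3))
h=cv2.cvtColor(c["color"],cv2.COLOR_BGR2HSV)
k,_,st,ce=cv2.connectedComponentsWithStats(cv2.inRange(h,(5,200,100),(19,255,255)))
print([(st[i].tolist(),ce[i]) for i in range(1,k) if st[i,4]>60], project(c,[bp(0,-.085,0),bp(0,-.085,.062)]))
# cart pregrasp: axis dir pointing left, tool y perpendicular
ax=np.radians(98.4-90); Rt=ori((np.cos(ax),np.sin(ax),0),40)
N=rows(Rt,[.424,.2998,.030],back=.11)
E
```

```text
clock: 8.07
eef_pos: [0.4564, -0.113, 0.2015]
eef_rot: [174.3, 39.7, 87.5]
contact_force: [0.5, 0.1, -0.5]
width: 0.091
finger_force: 0.0
[([328, 250, 22, 32, 517], array([339.34622824, 264.9245648 ])), ([532, 288, 22, 17, 145], array([540.87586207, 298.08275862]))] [[340.59666798 276.10796672]
 [339.33662423 258.57068997]]
TCP [0.4154 0.3578 0.0999] lin cm [42.5, -3.8, -22.81] rot [-1.45, 0.18, -8.29]
```

View pics/s4.png

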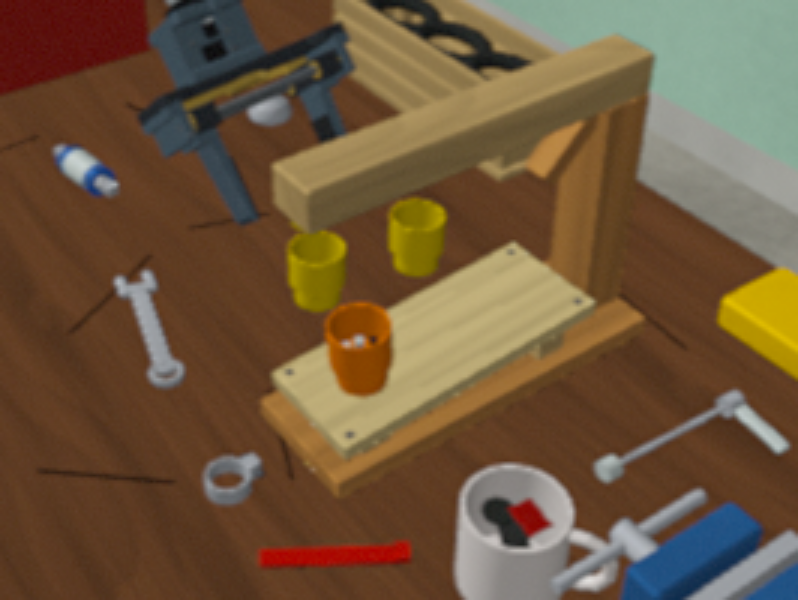

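The pot stands upright on the board at crop (360,350), where planned. Moving to the cartridge.

```bash
python3 -m handwheel '{"linear": [[4,-0.4,-5],[8,-0.8,-8],[12,-1.2,-10],[16,-1.6,-12],[20,-2,-14],[25,-2.4,-17],[30,-2.8,-20],[35,-3.2,-22],[39,-3.6,-23],[42.5,-3.8,-22.8]], "rot": [[-0.2,0,-1],[-0.4,0,-2],[-0.6,0,-3],[-0.8,0,-4],[-1,0,-5],[-1.2,0,-6],[-1.3,0,-7],[-1.4,0.2,-8.3],[-1.4,0.2,-8.3],[-1.4,0.2,-8.3]]}' -1
python3 -m handwheel '{"linear": [[0,0,0],[0,0,0]], "rot": [[0,0,0],[0,0,0]]}'
python3 - <<'E'
from h import *
c=cam("wrist");cv2.imwrite("pics/w5.png",c["color"])
h=cv2.cvtColor(c["color"],cv2.COLOR_BGR2HSV)
k,_,st,ce=cv2.connectedComponentsWithStats(cv2.inRange(h,(100,120,60),(125,255,255)))
print([(st[i].tolist(),ce[i].round(1)) for i in range(1,k) if st[i,4]>60]); d=np.array([-.146,.989,0])
print(project(c,[np.array([.424,.2998,.0175])+t*d for t in(-.058,-.034,0,.034,.058)]).round(1).tolist())
E
```

```text
clock: 9.38
eef_pos: [0.4155, 0.3577, 0.0968]
eef_rot: [-179.7, 40.1, 98.5]
contact_force: [0.3, -0.8, 0.6]
width: 0.0913
finger_force: 0.0
clock: 9.62
eef_pos: [0.4157, 0.3555, 0.0986]
eef_rot: [-179.7, 40.1, 98.4]
contact_force: [-0.3, 0.5, 0.5]
width: 0.0911
finger_force: 0.0
[([291, 147, 47, 45, 1022], array([313.7, 170. ])), ([299, 219, 25, 10, 86], array([311.5, 224.6]))]
[[317.4, 226.3], [317.3, 212.4], [317.3, 189.2], [317.2, 160.9], [317.1, 136.7]]
```

View pics/w5.png

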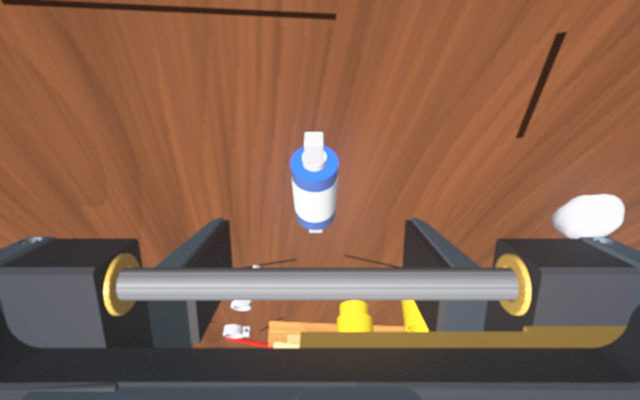

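The cartridge is centred at about x=315.5, against a predicted 317, so the offset is about 1 mm. Approaching.

```bash
python3 -m handwheel '{"linear": [[0,-0.1,3],[0,-0.1,6],[0,-0.1,8],[0,-0.1,9.5],[0,-0.1,10.7],[0,-0.1,10.7],[0,-0.1,10.7]], "rot": [[0,0,0],[0,0,0],[0,0,0],[0,0,0],[0,0,0],[0,0,0],[0,0,0]]}' -1
python3 - <<'E'
from h import *
T=pose(); print("grasp pt",T[:3,3]-T[:3,2]*bot.grasp_offset, "corner z",[(T@[sx*.016,0,0,1])[2] for sx in(-1,1)], bot.state()["contact_force"])
E
```

```text
clock: 10.55
eef_pos: [0.4245, 0.2893, 0.0172]
eef_rot: [-179.8, 39.9, 98.4]
contact_force: [-0.2, 0.5, -0.1]
width: 0.0914
finger_force: 0.0
grasp pt [0.42280719 0.30126476 0.03160331] corner z [np.float64(0.027461225991590996), np.float64(0.006917314845171956)] [-0.21484238  0.46812819 -0.09855254]
```

```bash
python3 -m handwheel '{"linear": [[0.19,0,0.23],[0.19,0,0.23],[0.19,0,0.23],[0.19,0,0.23],[0.19,0,0.23],[0.19,0,0.23],[0.19,0,0.23],[0.19,0,0.23]], "rot": [[0,0,0],[0,0,0],[0,0,0],[0,0,0],[0,0,0],[0,0,0],[0,0,0],[0,0,0]]}' 1
python3 - <<'E'
from h import *
T=pose(); print("grasp pt",T[:3,3]-T[:3,2]*bot.grasp_offset)
E
```

```text
clock: 11.55
eef_pos: [0.4241, 0.2886, 0.0138]
eef_rot: [-179.7, 40.0, 98.4]
contact_force: [-1.8, 0.3, 0.1]
width: 0.0344
finger_force: 30.0
grasp pt [0.42237385 0.30060103 0.02819918]
```

```bash
python3 -m handwheel '{"linear": [[-0.64,0,-0.77],[-1.28,0,-1.53],[-2.57,0,-3.07],[-5.13,0,-6.13],[-7.7,0,-9.2],[-9,0,-10.7],[-9,0,-10.7]], "rot": [[0,0,0],[0,0,0],[0,0,0],[0,0,0],[0,0,0],[0,0,0],[0,0,0]]}'
python3 - <<'E'
from h import *
for n in("scene","wrist"): c=cam(n); cv2.imwrite(f"pics/{n}6.png",c["color"])
a=cv2.imread("pics/wrist6.png"); b=cv2.imread("pics/scene6.png")[120:280,330:530]
cv2.imwrite("pics/c6.png",np.vstack([cv2.resize(b,(480,300)) , cv2.resize(a,(480,300))]))
E
```

```text
clock: 12.42
eef_pos: [0.4249, 0.289, 0.1548]
eef_rot: [-179.9, 39.8, 98.3]
contact_force: [-0.6, 0.6, -3.7]
width: 0.0343
finger_force: 30.0
```

View pics/c6.png

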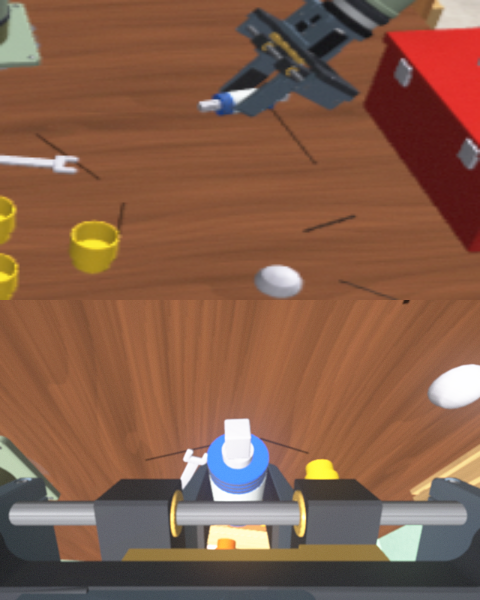

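The cartridge is held level and square, and the yellow pot still stands. Computing the placement.

Run:
```python
from h import *
Rt=ori(BY,40,BZ)
print("pre"); rows(Rt,bp(-.16,-.013,.0282+.045))
print("in"); rows(Rt,bp(0,-.013,.0282+.025))
```

```text
pre
TCP [ 0.5314 -0.0434  0.1177] lin cm [-24.09, 5.86, 24.75] rot [1.41, -0.22, 8.31]
in
TCP [ 0.5355 -0.2034  0.0978] lin cm [-34.97, 3.98, 36.5] rot [1.41, -0.22, 8.31]
```

```bash
python3 -m handwheel '{"linear": [[-4,1,3.5],[-8,2,7.5],[-12,3,12],[-16,4,16],[-20,5,20.5],[-24.1,5.9,24.7],[-24.1,5.9,24.7],[-24.1,5.9,24.7]], "rot": [[0.3,0,1.4],[0.6,0,2.8],[0.9,0,4.2],[1.2,-0.2,5.6],[1.4,-0.2,7],[1.4,-0.2,8.3],[1.4,-0.2,8.3],[1.4,-0.2,8.3]]}'
python3 - <<'E'
from h import *
Rt=ori(BY,40,BZ)
rows(Rt,bp(0,-.013,.0282+.025))
E
```

```text
clock: 13.52
eef_pos: [0.5315, -0.0428, 0.1177]
eef_rot: [174.9, 39.8, 87.7]
contact_force: [-0.2, 0.3, -2.3]
width: 0.0344
finger_force: 30.0
TCP [ 0.5355 -0.2034  0.0978] lin cm [-11.03, -0.01, 11.84] rot [-0.08, -0.06, 0.02]
```

```bash
python3 -m handwheel '{"linear": [[-2,0,2.2],[-4,0,4.3],[-6,0,6.5],[-8,0,8.6],[-9.5,0,10.2],[-11,0,11.8],[-11,0,11.8],[-11,0,11.8]], "rot": [[0,0,0],[0,0,0],[0,0,0],[0,0,0],[0,0,0],[0,0,0],[0,0,0],[0,0,0]]}'
python3 - <<'E'
from h import *
c=cam("side");cv2.imwrite("pics/s7.png",cv2.resize(c["color"][170:320,260:460],None,fx=4,fy=4))
T=pose();g=T[:3,3]-T[:3,2]*bot.grasp_offset-BC
print("board xyz",g@BX,g@BY,g@BZ,"gap",g@BZ-.0282)
E
```

```text
clock: 14.52
eef_pos: [0.5369, -0.2013, 0.099]
eef_rot: [174.7, 39.8, 87.7]
contact_force: [-0.5, 0.4, -2.0]
width: 0.0345
finger_force: 30.0
board xyz -0.0019567665200621092 -0.011445761121753585 0.05442584800557268 gap 0.02622584800557268
```

View pics/s7.png

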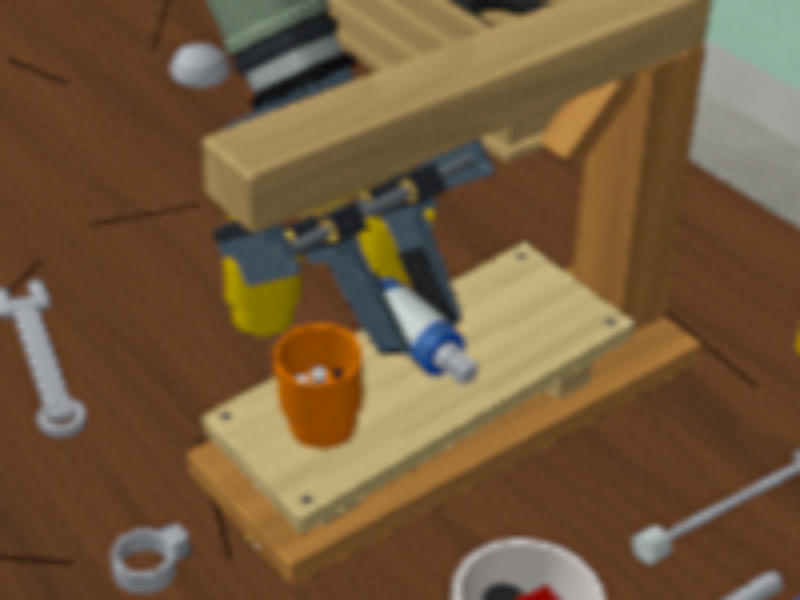

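The cartridge is level across the board just uphill of the pot, and the finger on the pot side is clear of it. Lowering gently.

```bash
python3 -m handwheel '{"linear": [[0.51,0,0.61],[0.96,0,1.15],[1.22,0,1.46],[1.41,0,1.69],[1.48,0,1.76],[1.48,0,1.76]], "rot": [[0,0,0],[0,0,0],[0,0,0],[0,0,0],[0,0,0],[0,0,0]]}'
```

```text
clock: 15.32
eef_pos: [0.5383, -0.2028, 0.0764]
eef_rot: [174.7, 39.8, 87.6]
contact_force: [0.2, -0.2, -2.2]
width: 0.0346
finger_force: 30.0
```

```bash
python3 -m handwheel '{"linear": [[0.06,0,0.08],[0.1,0,0.12],[0.1,0,0.12]], "rot": [[0,0,0],[0,0,0],[0,0,0]]}'
```

```text
clock: 15.7
eef_pos: [0.5384, -0.2027, 0.0748]
eef_rot: [174.7, 39.8, 87.6]
contact_force: [0.2, -0.7, -2.1]
width: 0.0348
finger_force: 30.0
```

```bash
python3 -m handwheel '{"linear": [[0.04,0,0.05],[0.08,0,0.1],[0.08,0,0.1]], "rot": [[0,0,0],[0,0,0],[0,0,0]]}'
python3 - <<'E'
from h import *
T=pose();g=T[:3,3]-T[:3,2]*bot.grasp_offset-BC
print("board xyz",g@BX,g@BY,g@BZ,"gap",g@BZ-.0282)
E
```

```text
clock: 16.08
eef_pos: [0.5385, -0.2027, 0.0735]
eef_rot: [174.7, 39.8, 87.6]
contact_force: [-0.7, -0.1, -3.3]
width: 0.034
finger_force: 30.0
board xyz -0.0005714660863187224 -0.011804790011818238 0.028738724217679278 gap 0.0005387242176792782
```

```bash
python3 -m handwheel '{"linear": [[0.03,0,0.04],[0.06,0,0.08],[0.06,0,0.08]], "rot": [[0,0,0],[0,0,0],[0,0,0]]}'
```

```text
clock: 16.45
eef_pos: [0.5386, -0.2029, 0.0731]
eef_rot: [174.6, 39.9, 87.6]
contact_force: [-1.7, 2.0, 2.9]
width: 0.0342
finger_force: 30.0
```

Contact. Opening slightly to 45 mm so the downhill finger still holds the cartridge back.

```bash
python3 -m handwheel '{"linear": [[0,0,0],[0,0,0],[0,0,0],[0,0,0],[0,0,0],[0,0,0]], "rot": [[0,0,0],[0,0,0],[0,0,0],[0,0,0],[0,0,0],[0,0,0]]}' 0.0
python3 -m handwheel '{"linear": [[0,0,-0.5],[0,0,-1],[0,0,-2],[0,0,-4],[0,0,-7],[0,0,-11],[0,0,-16],[0,0,-16],[0,0,-16],[0,0,-16]], "rot": [[0,0,0],[0,0,0],[0,0,0],[0,0,0],[0,0,0],[0,0,0],[0,0,0],[0,0,0],[0,0,0],[0,0,0]]}'
python3 - <<'E'
from h import *
c=cam("side");cv2.imwrite("pics/s8.png",cv2.resize(c["color"][170:320,260:460],None,fx=4,fy=4))
E
```

```text
clock: 17.2
eef_pos: [0.5385, -0.2028, 0.0725]
eef_rot: [174.7, 39.8, 87.6]
contact_force: [0.1, -0.0, -0.1]
width: 0.0458
finger_force: 0.0
clock: 18.45
eef_pos: [0.5271, -0.1008, 0.1939]
eef_rot: [174.9, 39.8, 87.7]
contact_force: [0.1, 0.4, -1.1]
width: 0.0456
finger_force: 0.0
```

View pics/s8.png

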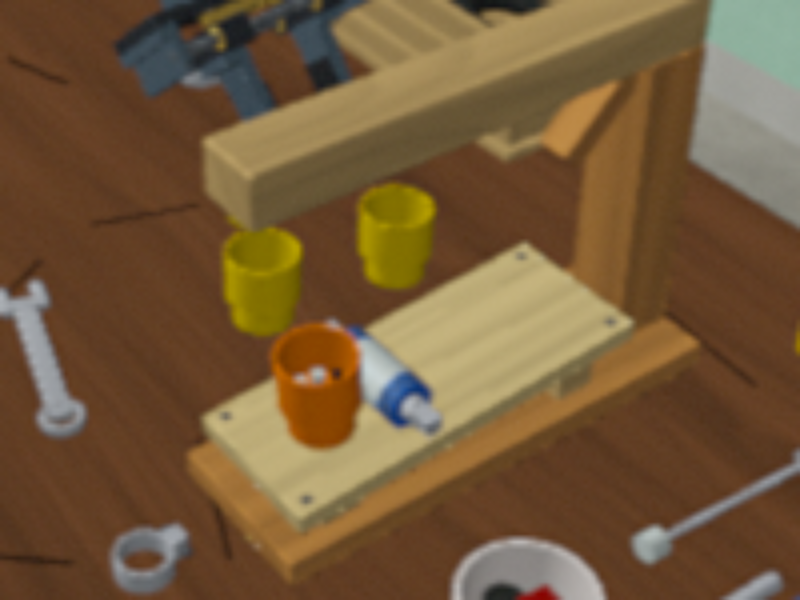

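The cartridge lies against the pot's uphill side at crop (390,375), and the pot hasn't moved. I'll check once more that it is settled and square, then hand in.

```bash
python3 -m handwheel '{"linear": [[0,0,0],[0,0,0],[0,0,0],[0,0,0],[0,0,0],[0,0,0]], "rot": [[0,0,0],[0,0,0],[0,0,0],[0,0,0],[0,0,0],[0,0,0]]}'
python3 - <<'E'
from h import *
c=cam("side"); b=cv2.resize(c["color"][170:320,260:460],None,fx=4,fy=4); a=cv2.imread("pics/s8.png")
print("changed px",(cv2.absdiff(a,b)[260:].max(2)>40).sum())
e=onplane(c,np.array([(335,325),(432,424)])/4+[260,170],.0175+.06-.0028); d=[[(p-BC)@BX,(p-BC)@BY] for p in e]; print(np.round(d,4),"yaw off",np.degrees(np.arctan2(d[1][1]-d[0][1],d[1][0]-d[0][0])))
E
```

```text
clock: 19.25
eef_pos: [0.528, -0.1002, 0.1949]
eef_rot: [174.7, 39.8, 87.6]
contact_force: [0.7, -0.2, 0.6]
width: 0.0456
finger_force: 0.0
changed px 0
[[-0.0554 -0.0327]
 [ 0.0567 -0.0401]] yaw off -3.7785065601347
```

```bash
python3 -c "from cell import bot; print(bot.hand_in())"
```

```text
the job is handed in; nothing more can be done
None
```

The job is handed in, with no verdict returned: in the last pictures the orange pot stands upright in the low half of the board, the cartridge rests still against its uphill side (centred, about 4° off square), and the yellow pot was still standing in place when last checked, after the cartridge was lifted.

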